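Seat the weigh plate of the dosing scale on its three balls

ROBOT

A 6-joint arm with a two-finger parallel gripper is mounted at the origin on a cart in front of the work surface, level with it; the furniture and walls round the work are solid. World frame = base frame: x ahead of the robot, y to its left, z up, the work surface at z = 0. Lengths are in m, angles in rad, forces in N, time in s.
With the tool pointing down it reaches from about 0.3 to 0.775 m from the base axis. Payload 14.6 kg.
Tool frame: the origin (TCP) lies midway between the tips of the shut fingers; the grasp point (between the pads) lies r.pinch_z behind it (r.pinch_z is the distance from the TCP to the grasp point, in m); z points along the fingers, y is the line along which they close (so a half turn about z gives the same grasp; the last joint's range is limited). The gripper opens to 94 mm and grips with 3 to 60 N. Pads are 16 mm wide; open, the fingers measure 119 mm over their backs; the gripper's body (75 mm by 177 mm) begins 78 mm behind the grasp point.
Start: joints at [1.063, 0.3, 1.521, -0, 1.321, -0.067], TCP at [0.235, 0.497, 0.205] pointing down, gripper open.
Joint ranges: [-3.03, 3.03], [-0.79, 2.21], [0.23, 2.52], [-1.04, 4.18], [0, 3.07], [-2.55, 2.55]. Speed limits (rad/s): [2.22, 2.22, 2.57, 3.14, 3.14, 3.14].

INTERFACE

Orientations are given as a 3x3 rotation matrix whose columns are the frame's x, y, z axes.
In Python, from workcell import status, cams, order, r gives the robot as it stands.
- The arm moves only by the tool play_rows, never from a script. Its argument "moves" is a list of rows, each a list of 2 entries, a list of its own where there are three numbers: the shift along the tool's x, y, z in units of 25 mm (1.0 is 25 mm), then the turn, a rotation vector about the tool's x, y, z in units of 8 degrees (1.0 is 8 degrees). A call has 1 to 10 rows; each row is the pose to reach, as a shift and turn from the pose commanded when the call began, along the tool's axes at that moment; what a row does not reach only later rows make up. A row lasts 1/8 s, in which the tool goes at most 62.5 mm and 10.7 degrees, less where a joint would pass 70% of its speed; a pose out of reach is approached as far as the arm can. A call with a gripper value outside its range is refused whole. "fingers" is the opening, from 0 (shut) to 1 (fully open), set as the call begins (left out, the last holds). The fingers move at their own pace and stop on an object; "newtons" is the grip in N (left out, the last holds). Time passes only in rows, so rows that repeat a pose let the fingers close. It gives the time, the measured TCP pose, the force, the opening and the grip force at its end, in the units of the state.
- status.observe(): the state, without advancing time (a new reading comes with each control period).
- cams.grab_frame(name): name is "scene" or "top" or "wrist"; returns the picture (384x512x3 uint8, red, green, blue); there is no depth.
- cams.calibration(name): a dict with "fov_y" (degrees; the focal length in pixels is half the picture's height over the tangent of half this angle, whatever the lens; pixels are square), "cx", "cy" (the principal point, pixels), "D" ([k1, k2, p1, p2, k3] as OpenCV has them; the pictures are not rectified), "pose" (4x4, takes a point from camera to world coordinates). Camera axes: x right, y down, z forward; pixel columns grow to the right and rows downward; lengths in m; the calibration is good to about 2 mm. A picture is of the moment at which its call begins: read the wrist's pose just before it. calibration takes no time and is no camera call; for the wrist camera it gives the pose at the moment of the call.
- order.job_done(): hands the job in; it is judged then, once.
The state is a dict: "t": time; "qpos": joint angles; "dq": joint speeds; "joint_torque": joint torques, N m; "tcp_pos": TCP position; "tool_rot": TCP orientation; "ft_force": force on the tool from outside, world axes, zero at the start; "ft_torque": the same for the moment, N m; "gripper_width": finger opening in m; "gripper_force": force on a finger pad.
Only numpy, scipy, OpenCV 4.12 (cv2) and the standard library are available. Lean on these libraries where they do the work, as an engineer would, in place of code of your own. Each camera call takes 0.05 s, during which the arm holds its last target. There are 200 camera calls.

TASK

The round weigh plate of the dosing scale has been knocked askew and rides high on its three locating balls. Take it by its upright bar, turn the bar square to the scale again (pointing from front to back) and work the plate gently about until its grooves find the balls and the sprung rails draw it fully home, level and low; then let go. Do not force it down, and leave the things around the scale alone.

Things in the scene. Friction and masses are not known exactly. Their poses are not given: they have to be found in the camera images.
- dosing_scale: squat black scale housing with a steel top, 210 x 190 mm and 29 mm high, fixed to the worktop; a dark display strip between two round keys lies along its front edge. Origin: centre of its underside; x points from the front (display) edge to the back, z up.
- ball_ring (a point): point 46 mm above the middle of the scale. Three 8 mm balls, hidden below the plate, stand about here, tops at this height, on a circle of 45 mm radius at 0, 120, 240 deg from the scale's x. Their common carrier was clamped up to 10 mm off this point along x and also along y, not turned. That offset is not measured (this point stays at the scale's middle); the carrier does not give.
- weigh_plate: round steel plate, 140 mm across, 10 mm thick, about 0.35 kg (varies), with an upright bar in its middle. Origin: centre of its underside, z up. Astray it rides on the balls, origin about 45.5 mm above the worktop, or 1 mm lower and tilted 0.05 rad if one ball is in its groove. Home: 42 mm, level, its x along the scale's x. Loose, square and within 4 mm of the balls' centre it drops home.
- groove_centre (a point): the same point as the plate's origin, where three straight radial V grooves in the underside meet: 10 mm wide, 5 mm deep, 45 deg flanks, running to the rim at 0, 120, 240 deg from the plate's x. Balls are slippery (friction 0.15).
- grip_bar (a point): point on the plate's upright black bar, 55 mm above the plate's underside, 25 mm below the bar's top. The bar is 50 long (plate's x), 14 wide (y), and stands on a 64 x 24 mm foot strip on the plate. Axes as the plate's. Grasp across y, above the hold-down rails beside it (their tops lie 62 mm above the worktop).
- portafilter: bystander: steel portafilter with wooden handle lying on the worktop, 97 x 209 x 44 mm; origin at its underside
- tamper: bystander: tamper with wooden knob, 58 mm across, 91 high; origin at its underside
- shot_pitcher: bystander: small steel pitcher with handle, 59 x 89 x 66 mm; origin at its underside
- leveller: bystander: flat round black coffee leveller beside the scale, 59 mm across, 36 high; origin at its underside
- shot_glass: bystander: clear shot glass beside the scale, 47 mm across, 63 high; origin at its underside
- citron_jar: bystander: glass jar with yellow lid, 98 mm across, 148 high; origin at its underside
- rail_mid_left (a point): middle of the left of two hold-down rails (170 long, 12 wide, along the scale's x, 51 mm left and right of its middle), this point on its top, 6 mm above its underside. They lie on the plate's rim left and right; springs and weight draw them down with 6 N each at home and 0.15 N per mm more when lifted, damped, slippery (0.1). They rise up to 40 mm and never let the plate out.

How it is judged:
At the end, for the whole second after the job is handed in: The weigh plate rests fully home on its balls: its underside less than 43.5 mm above the worktop (home is 42 to 42.7 mm, astray about 45.5 mm), level within 0.025 rad, its bar square to the scale within 0.06 rad, at rest and released (z of weigh_plate in the frame of dosing_scale below 0.0435 m and angle between grip_bar's own z axis and vertical below 0.025 rad and angle between the x axis of grip_bar and the x axis of dosing_scale, either way round below 0.06 rad and linear speed of weigh_plate below 0.02 m/s); the robot touches nothing.
It fails at once if the plate is forced onto the scale: more than 60 N between them (rails and weight alone make about 30 N, counted top and bottom) (contact force between weigh_plate and dosing_scale above 60 N).
It fails at once if a bystander is pushed more than 15 mm (distance of any of portafilter, tamper, shot_pitcher, leveller, shot_glass, citron_jar from where it was at the start of the episode above 0.015 m).
It also fails if it takes over 67 s, if anything falls off the work surface, if the arm or the gripper's body presses on something with over 40 N, if the wrist force passes 120 N, or if a joint passes its speed limit or range.

## Working session

There is one attempt and no reset: what is moved stays moved. The work goes in short steps, Python scripts to look and compute and a tool call to move; the robot and the scene stay as the last step left them, time stands still between calls to the robot, and variables do not carry over. Pictures are saved under pics/ and viewed, at most 10 in all, crops included, and the job is handed in when it is done.

Besides the shell and the picture viewer there is one more tool, called after ">>>" as name(argument=value, ...), one argument or row to a line, values as JSON. play_rows: Moves the arm, as the interface text tells. Its arguments: {"type":"object","properties":{"moves":{"type":"array","items":{"type":"array"}},"fingers":{"type":"number"},"newtons":{"type":"number"}},"required":["moves"]}

```bash
mkdir -p pics; ls; python3 - <<'E'
from workcell import status, cams, order, r
import cv2,numpy as np
s=status.observe();print(s, r.pinch_z)
for n in("top","scene"):
    c=cams.calibration(n);print(n,c)
    cv2.imwrite(f"pics/{n}0.png",cams.grab_frame(n)[:,:,::-1])
E
```

```text
pics
{'t': 0.0, 'qpos': array([ 1.06341748e+00,  3.00452977e-01,  1.52161239e+00, -2.47879415e-06,
        1.32066917e+00, -6.65799822e-02]), 'dq': array([ 0.00029389,  0.00037748, -0.00024374,  0.00126961,  0.00140326,
        0.00044683]), 'joint_torque': array([ 5.68744736e-05, -5.31811738e+01, -3.52733445e+01,  7.08298758e-02,
        2.44007679e-02, -1.18161383e-04]), 'tcp_pos': array([0.23452705, 0.49719473, 0.20488302]), 'tool_rot': array([[-9.04411349e-01,  4.26661231e-01, -5.52727854e-04],
       [ 4.26661583e-01,  9.04410800e-01, -9.99196290e-04],
       [ 7.35747218e-05, -1.13951221e-03, -9.99999348e-01]]), 'ft_force': array([-0.40089354,  0.33855874, -0.68649855]), 'ft_torque': array([ 0.00672126,  0.02767887, -0.00959412]), 'gripper_force': 0.0, 'gripper_width': 0.09404780337254655} 0.0188
top {'fov_y': 46.51137552848004, 'cx': 255.63156552741427, 'cy': 189.56125964651022, 'D': array([-0.15315358,  0.        ,  0.        ,  0.        ,  0.        ]), 'pose': array([[ 5.59141401e-03, -9.86358377e-01,  1.64517138e-01,
         3.38600823e-01],
       [-9.99981991e-01, -5.87390040e-03, -1.23061680e-03,
        -1.08756913e-02],
       [ 2.18018647e-03, -1.64507294e-01, -9.86373457e-01,
         1.35948491e+00],
       [ 0.00000000e+00,  0.00000000e+00,  0.00000000e+00,
         1.00000000e+00]])}
scene {'fov_y': 48.85389952423642, 'cx': 258.15241730037025, 'cy': 195.4389054666139, 'D': array([-0.02415629,  0.        ,  0.        ,  0.        ,  0.        ]), 'pose': array([[ 0.56985169, -0.64072734,  0.51452651, -0.09399167],
       [-0.8217071 , -0.43808559,  0.36452497, -0.45188416],
       [-0.00815447, -0.63051526, -0.77613401,  1.00033664],
       [ 0.        ,  0.        ,  0.        ,  1.        ]])}
```

View pics/top0.png

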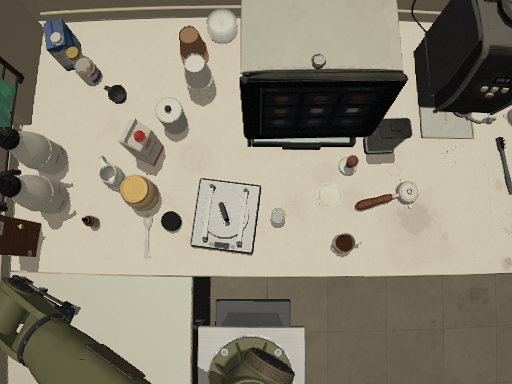

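View pics/scene0.png

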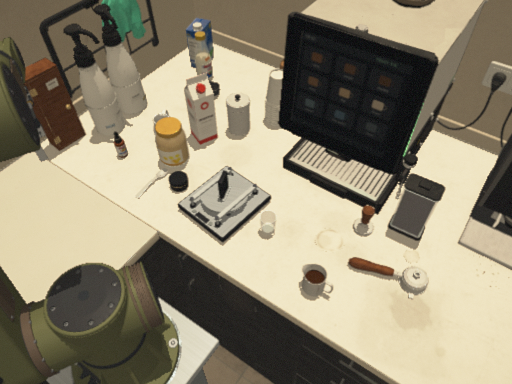

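The top view shows the scale centred near (226,216), display at the front near (221,245). The bar is at about (224,212) and turned. The leveller is at (171,221) and the glass at (278,217). Next I'll measure from an enlarged crop.

```bash
cat >h.py <<'E'
from workcell import status, cams, order, r
import cv2,numpy as np
def K(c):
    f=192/np.tan(np.radians(c['fov_y']/2)); return np.array([[f,0,c['cx']],[0,f,c['cy']],[0,0,1.]])
def onplane(c,uv,z):
    u=cv2.undistortPoints(np.float64(uv).reshape(-1,1,2),K(c),c['D'],criteria=(3,50,1e-10)).reshape(-1,2)
    T=c['pose'];d=np.c_[u,np.ones(len(u))]@T[:3,:3].T;o=T[:3,3]
    return o+d*((z-o[2])/d[:,2])[:,None]
def project(c,P):
    T=np.linalg.inv(c['pose']);rv=cv2.Rodrigues(T[:3,:3])[0]
    return cv2.projectPoints(np.float64(P).reshape(-1,1,3),rv,T[:3,3],K(c),c['D'])[0].reshape(-1,2)
E
python3 - <<'E'
from h import *
im=cv2.imread('pics/top0.png')
cv2.imwrite('pics/topc.png',cv2.resize(im[170:262,180:300],None,fx=6,fy=6,interpolation=cv2.INTER_CUBIC))
g=cv2.cvtColor(im,cv2.COLOR_BGR2GRAY)
m=(g<60).astype(np.uint8)
n,l,st,ce=cv2.connectedComponentsWithStats(m)
c=cams.calibration('top')
for i in range(1,n):
    x,y,w,h,a=st[i]
    if a>8 and 180<ce[i][0]<300 and 165<ce[i][1]<260:
        p=np.argwhere(l==i)[:,::-1].astype(np.float32); print(st[i],ce[i],cv2.minAreaRect(p),onplane(c,[ce[i]],0.03))
E
```

```text
Traceback (most recent call last):
  File "h.py", line 6, in onplane
    u=cv2.undistortPoints(np.float64(uv).reshape(-1,1,2),K(c),c['D'],criteria=(3,50,1e-10)).reshape(-1,2)
      ~~~~~~~~~~~~~~~~~~~^^^^^^^^^^^^^^^^^^^^^^^^^^^^^^^^^^^^^^^^^^^^^^^^^^^^^^^^^^^^^^^^^^
cv2.error: OpenCV(4.12.0) :-1: error: (-5:Bad argument) in function 'undistortPoints'
> Overload resolution failed:
>  - undistortPoints() got an unexpected keyword argument 'criteria'
>  - undistortPoints() got an unexpected keyword argument 'criteria'
```

View pics/topc.png

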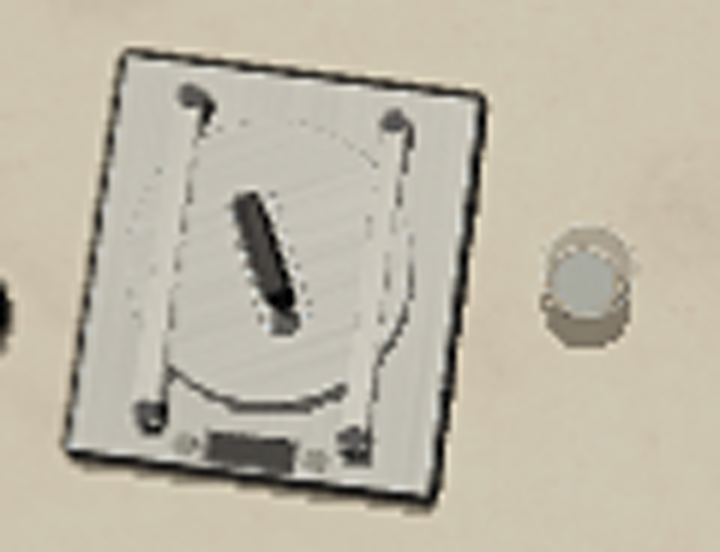

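The crop shows the housing corners at about (122,52), (484,96), (432,500) and (68,452). The bar's top face runs from about (245,200) to (280,300), so it is clearly turned against the rails. The shot glass is to the right.

```bash
sed -i 's/undistortPoints(\(.*\),criteria=(3,50,1e-10))/undistortPointsIter(\1,None,None,(3,50,1e-10))/' h.py
python3 - <<'E'
from h import *
c=cams.calibration('top')
f=lambda a:np.array(a)/6+[180-5/12,170-5/12]
C=onplane(c,f([(122,52),(484,96),(434,500),(67,452)]),0.029);print(C,C.mean(0))
for i in range(4):
    d=C[i]-C[(i+1)%4];print(np.linalg.norm(d),np.degrees(np.arctan2(d[1],d[0])))
B=onplane(c,f([(242,196),(284,304)]),0.1255);d=B[0]-B[1];print(B,B.mean(0),np.linalg.norm(d),np.degrees(np.arctan2(d[1],d[0])))
w=cams.calibration('wrist');print(w)
E
```

```text
[[ 0.59435001  0.15695846  0.029     ]
 [ 0.57278983 -0.02643243  0.029     ]
 [ 0.37043485 -0.00260836  0.029     ]
 [ 0.39249123  0.17945594  0.029     ]] [0.48251648 0.0768434  0.029     ]
0.18465389616533842 83.29485301105193
0.20375260351685925 -6.714754286619508
0.18339545584510414 -96.90749952741123
0.20310859766385878 173.64053884560317
[[0.50793958 0.08701099 0.1255    ]
 [0.45770675 0.06669305 0.1255    ]] [0.48282317 0.07685202 0.1255    ] 0.05418631367155266 22.022114567447414
{'fov_y': 71.72751140148958, 'cx': 252.42597847002017, 'cy': 187.83155499261005, 'D': array([-0.02735851,  0.        ,  0.        ,  0.        ,  0.        ]), 'pose': array([[ 4.26419274e-01,  8.68785121e-01,  2.51751894e-01,
         1.60475489e-01],
       [ 9.04525316e-01, -4.09340644e-01, -1.19474641e-01,
         5.32191034e-01],
       [-7.45508524e-04,  2.78662251e-01, -9.60388876e-01,
         3.83838565e-01],
       [ 0.00000000e+00,  0.00000000e+00,  0.00000000e+00,
         1.00000000e+00]])}
```

>>> play_rows(
  moves=[
    [[-1.6,-1.1,-0.6],[0,0,-0.6]],
    [[-3.2,-2.2,-0.6],[0,0,-1.2]],
    [[-4.8,-3.3,-0.6],[0,0,-1.8]],
    [[-6.5,-4.4,-0.6],[0,0,-2.4]],
    [[-8.1,-5.5,-0.6],[0,0,-3.0]],
    [[-9.7,-6.6,-0.6],[0,0,-3.6]],
    [[-11.3,-7.7,-0.6],[0,0,-4.2]],
    [[-12.9,-8.8,-0.6],[0,0,-4.8]],
    [[-14.5,-9.9,-0.6],[0,0,-5.3]],
    [[-16.16,-10.97,-0.6],[0,0,-5.9]],
  ],
  fingers=1,
  newtons=10,
)

```text
t: 1.35
tcp_pos: [0.4835, 0.0755, 0.2204]
tool_rot: [[-0.927, -0.376, -0.0], [-0.376, 0.927, 0.0], [0.0, 0.0, -1.0]]
ft_force: [0.4, 0.3, 0.6]
gripper_width: 0.0942
gripper_force: 0.0
```

>>> play_rows(
  moves=[
    [[0,0,0],[0,0,0]],
    [[0,0,0],[0,0,0]],
    [[0,0,0],[0,0,0]],
  ],
)

```text
t: 1.72
tcp_pos: [0.4826, 0.0779, 0.2205]
tool_rot: [[-0.927, -0.374, -0.0], [-0.374, 0.927, 0.0], [0.0, 0.0, -1.0]]
ft_force: [-0.4, -0.1, -0.1]
gripper_width: 0.0939
gripper_force: 0.0
```

```bash
python3 - <<'E'
from h import *
import pickle
s=status.observe();print(s['t'],s['qpos'],s['tcp_pos'],s['tool_rot'],s['ft_force'])
w=cams.calibration('wrist');im=cams.grab_frame('wrist')[:,:,::-1]
pickle.dump(w,open('w1.pkl','wb'));cv2.imwrite('pics/w1.png',im)
for P in [(.4825,.0768,.1255),(.4825,.0768,.029)]: print(project(w,P))
E
```

```text
1.725 [ 8.50448722e-02  1.50752306e-01  1.66798734e+00  6.01121996e-05
  1.32288896e+00 -1.86954212e+00] [0.48260322 0.07789075 0.22048335] [[-9.27257454e-01 -3.74424374e-01 -4.07709175e-05]
 [-3.74424376e-01  9.27257453e-01  5.50100856e-05]
 [ 1.72080202e-05  6.62741373e-05 -9.99999998e-01]] [-0.44816271 -0.08081322 -0.07936616]
[[251.18246575 189.46120467]]
[[251.42860936 170.1560864 ]]
```

View pics/w1.png

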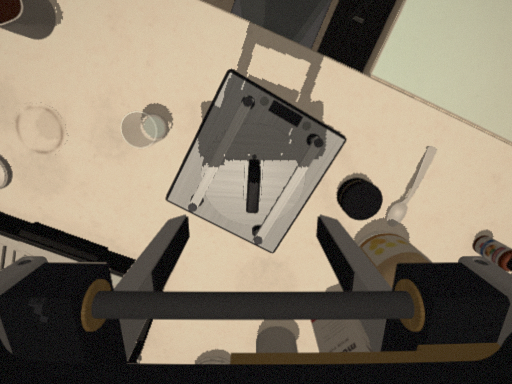

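The wrist view shows the bar upright at about (254,160)–(254,212), almost aligned with the tool. The scale lies around (255,160), the glass at (145,128) and the leveller at (359,199).

```bash
python3 - <<'E'
from h import *
im=cv2.imread('pics/w1.png')
cv2.imwrite('pics/w1c.png',cv2.resize(im[66:256,160:350],None,fx=3.15,fy=3.15,interpolation=cv2.INTER_CUBIC))
E
```

```text
(no output)
```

View pics/w1c.png

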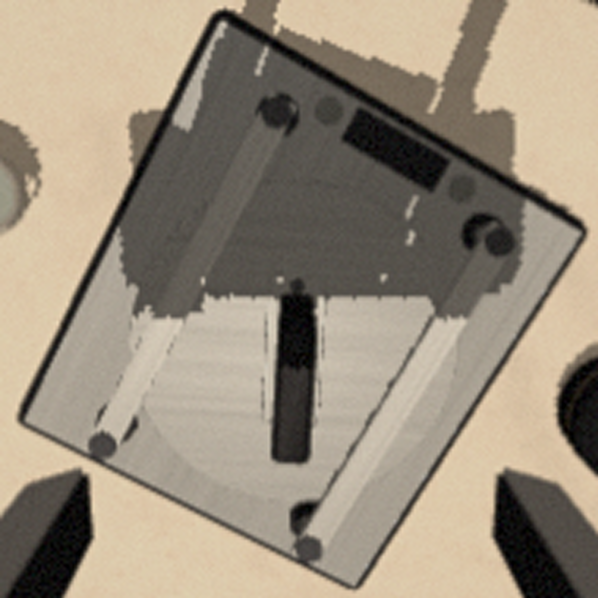

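The crop shows the bar's top face from about row 300 to row 462, with left edge (280,300)→(273,462) and right edge (317,300)→(308,462). The housing corners are at (222,14), (583,230), (355,586) and (22,420).

```bash
python3 - <<'E'
from h import *
import pickle
c=pickle.load(open('w1.pkl','rb'));print(c['pose'][:3,3])
f=lambda a:(np.array(a)+.5)/3.15-.5+[160,66]
C=onplane(c,f([(222,14),(583,230),(355,586),(22,420)]),0.029);print(C,C.mean(0))
for i in range(4):
    d=C[i]-C[(i+1)%4];print(np.linalg.norm(d),np.degrees(np.arctan2(d[1],d[0])))
for a,b in [((278.5,330),(273,462)),((315.5,330),(308,462)),((279,300),(315.5,300)),((273,462),(308,462)),((298,305),(290.5,462))]:
    B=onplane(c,f([a,b]),0.1255);d=B[1]-B[0];print(B,B.mean(0),np.linalg.norm(d),np.degrees(np.arctan2(d[1],d[0])))
R=onplane(c,f([(278,110),(102,444)]),0.07);d=R[1]-R[0];print(R,np.degrees(np.arctan2(d[1],d[0])))
R=onplane(c,f([(498,238),(308,548)]),0.07);d=R[1]-R[0];print(R,np.degrees(np.arctan2(d[1],d[0])))
E
```

```text
[0.40658487 0.04730773 0.39935939]
[[ 0.37012271  0.00183509  0.029     ]
 [ 0.39274791  0.17986794  0.029     ]
 [ 0.59106352  0.15583659  0.029     ]
 [ 0.56951898 -0.02288699  0.029     ]] [0.48086328 0.07866316 0.029     ]
0.1794647403817463 -97.24257749369252
0.1997663315603723 173.09073973200202
0.18001745489863177 83.12634875775976
0.20092300715698533 -7.067730195292434
[[0.46430888 0.06594152 0.1255    ]
 [0.50892854 0.08166149 0.1255    ]] [0.48661871 0.07380151 0.1255    ] 0.04730784245504228 19.407894209064782
[[0.45967252 0.07741945 0.1255    ]
 [0.50433742 0.09303265 0.1255    ]] [0.48200497 0.08522605 0.1255    ] 0.04731516616089214 19.267739446764274
[[0.45481226 0.06233158 0.1255    ]
 [0.45028365 0.07354132 0.1255    ]] [0.45254796 0.06793645 0.1255    ] 0.01208994109625938 111.99814782695204
[[0.50892854 0.08166149 0.1255    ]
 [0.50433742 0.09303265 0.1255    ]] [0.50663298 0.08734707 0.1255    ] 0.012263013876280789 111.98646791725365
[[0.45401079 0.06879881 0.1255    ]
 [0.50663269 0.08734685 0.1255    ]] [0.48032174 0.07807283 0.1255    ] 0.05579511631277821 19.41641233490352
[[0.3976632  0.03825495 0.07      ]
 [0.54904402 0.01919074 0.07      ]] -7.177780360174017
[[0.40966008 0.13566146 0.07      ]
 [0.56121893 0.11751456 0.07      ]] -6.827806749927777
```

>>> play_rows(
  moves=[
    [[0,0.03,1.5],[0,0,0.25]],
    [[0,0.03,3],[0,0,0.25]],
    [[0,0.03,4.5],[0,0,0.25]],
    [[0,0.03,5.2],[0,0,0.25]],
    [[0,0.03,5.5],[0,0,0.25]],
    [[0,0.03,5.5],[0,0,0.25]],
  ],
)

```text
t: 2.52
tcp_pos: [0.4828, 0.0781, 0.0832]
tool_rot: [[-0.94, -0.342, 0.0], [-0.342, 0.94, 0.0], [-0.0, -0.0, -1.0]]
ft_force: [1.1, 0.2, 0.7]
gripper_width: 0.0939
gripper_force: 0.0
```

>>> play_rows(
  moves=[
    [[0,0,0],[0,0,0]],
    [[0,0,0],[0,0,0]],
    [[0,0,0],[0,0,0]],
    [[0,0,0],[0,0,0]],
    [[0,0,0],[0,0,0]],
    [[0,0,0],[0,0,0]],
  ],
  fingers=0,
  newtons=8,
)

```text
t: 3.28
tcp_pos: [0.4828, 0.0777, 0.0829]
tool_rot: [[-0.94, -0.341, -0.0], [-0.341, 0.94, 0.0], [0.0, 0.0, -1.0]]
ft_force: [-0.5, -0.3, -0.6]
gripper_width: 0.0378
gripper_force: 0.0
```

>>> play_rows(
  moves=[
    [[0,0,0],[0,0,0]],
    [[0,0,0],[0,0,0]],
    [[0,0,0],[0,0,0]],
    [[0,0,0],[0,0,0]],
  ],
)

```text
t: 3.78
tcp_pos: [0.4828, 0.0777, 0.0829]
tool_rot: [[-0.94, -0.341, 0.0], [-0.341, 0.94, -0.0], [-0.0, -0.0, -1.0]]
ft_force: [-0.2, 0.4, -0.2]
gripper_width: 0.0143
gripper_force: 8.0
```

>>> play_rows(
  moves=[
    [[0,0,0],[0,0,0.4]],
    [[0,0,0],[0,0,0.8]],
    [[0,0,0],[0,0,1.2]],
    [[0,0,0],[0,0,1.6]],
    [[0,0,0],[0,0,2.0]],
    [[0,0,0],[0,0,2.4]],
    [[0,0,0],[0,0,2.8]],
    [[0,0,0],[0,0,3.1]],
    [[0,0,0],[0,0,3.36]],
    [[0,0,0],[0,0,3.36]],
  ],
)

```text
t: 5.03
tcp_pos: [0.4829, 0.0777, 0.0831]
tool_rot: [[-0.993, 0.121, 0.001], [0.121, 0.993, -0.0], [-0.001, -0.0, -1.0]]
ft_force: [1.1, -0.7, 2.1]
gripper_width: 0.0207
gripper_force: 10.3
```

>>> play_rows(
  moves=[
    [[0,0,0],[0,0,0]],
    [[0,0,0],[0,0,0]],
  ],
)

```text
t: 5.28
tcp_pos: [0.4829, 0.0777, 0.0831]
tool_rot: [[-0.993, 0.12, 0.001], [0.12, 0.993, -0.0], [-0.001, 0.0, -1.0]]
ft_force: [3.1, -0.1, 1.8]
gripper_width: 0.0208
gripper_force: 10.1
```

>>> play_rows(
  moves=[
    [[0,0,0],[0,0,0]],
    [[0,0,0],[0,0,0]],
    [[0,0,0],[0,0,0]],
  ],
  fingers=0.3,
)

```text
t: 5.65
tcp_pos: [0.4826, 0.0777, 0.0828]
tool_rot: [[-0.993, 0.121, -0.0], [0.121, 0.993, 0.0], [0.0, -0.0, -1.0]]
ft_force: [0.7, -0.5, -0.2]
gripper_width: 0.0281
gripper_force: 0.0
```

```bash
python3 - <<'E'
from h import *
import pickle
s=status.observe();print(s['t'],s['tcp_pos'],s['tool_rot'])
w=cams.calibration('wrist');im=cams.grab_frame('wrist')[:,:,::-1]
im2=cams.grab_frame('top')[:,:,::-1]; im3=cams.grab_frame('scene')[:,:,::-1]
cv2.imwrite('pics/top2.png',im2);cv2.imwrite('pics/scene2.png',im3)
pickle.dump(w,open('w2.pkl','wb'));cv2.imwrite('pics/w2.png',im)
z=lambda i,y0,y1,x0,x1,k:cv2.resize(np.ascontiguousarray(i[y0:y1,x0:x1]),None,fx=k,fy=k,interpolation=cv2.INTER_CUBIC)
a=cv2.resize(np.ascontiguousarray(im),(400,300)); b=z(im3,160,240,170,280,3.6)
b=cv2.resize(b,(400,290));cv2.imwrite('pics/m2.png',np.vstack([a,b]))
E
```

```text
5.65 [0.48258638 0.0777138  0.08278964] [[-9.92674438e-01  1.20818992e-01 -4.80813053e-04]
 [ 1.20818992e-01  9.92674554e-01  2.78390888e-05]
 [ 4.80654374e-04 -3.04561967e-05 -9.99999884e-01]]
```

View pics/m2.png

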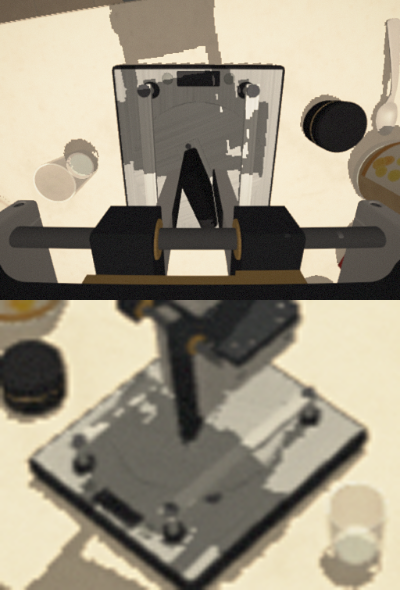

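The wrist view shows the bar still skewed between the open fingers (around (195,185) in the montage), so it slipped in the weak grip. I'll close harder, which should turn it square.

>>> play_rows(
  moves=[
    [[0,0,0],[0,0,0]],
    [[0,0,0],[0,0,0]],
    [[0,0,0],[0,0,0]],
    [[0,0,0],[0,0,0]],
    [[0,0,0],[0,0,0]],
  ],
  fingers=0,
  newtons=30,
)

```text
t: 6.42
tcp_pos: [0.4827, 0.0777, 0.0829]
tool_rot: [[-0.993, 0.121, -0.0], [0.121, 0.993, -0.0], [0.0, -0.0, -1.0]]
ft_force: [0.4, -0.9, -0.4]
gripper_width: 0.0201
gripper_force: 24.7
```

>>> play_rows(
  moves=[
    [[0,0,0],[0,0,0]],
    [[0,0,0],[0,0,0]],
    [[0,0,0],[0,0,0]],
    [[0,0,0],[0,0,0]],
  ],
)

```text
t: 6.92
tcp_pos: [0.4827, 0.0777, 0.0829]
tool_rot: [[-0.993, 0.121, -0.0], [0.121, 0.993, -0.0], [0.0, -0.0, -1.0]]
ft_force: [0.4, -1.3, -0.4]
gripper_width: 0.0202
gripper_force: 24.7
```

The bar is jammed by friction against the pad corners. I'll loosen, turn back to the bar's angle, grip firmly, lift a little and turn there.

>>> play_rows(
  moves=[
    [[0,0,0],[0,0,0]],
    [[0,0,0],[0,0,0]],
    [[0,0,0],[0,0,0]],
    [[0,0,0],[0,0,-1]],
    [[0,0,0],[0,0,-2]],
    [[0,0,0],[0,0,-2.8]],
    [[0,0,0],[0,0,-3.3]],
    [[0,0,0],[0,0,-3.3]],
  ],
  fingers=0.35,
)

```text
t: 7.92
tcp_pos: [0.4828, 0.0777, 0.083]
tool_rot: [[-0.943, -0.333, 0.0], [-0.333, 0.943, 0.0], [-0.0, 0.0, -1.0]]
ft_force: [0.1, -0.3, 0.7]
gripper_width: 0.0331
gripper_force: 0.0
```

>>> play_rows(
  moves=[
    [[0,0,0],[0,0,0]],
    [[0,0,0],[0,0,0]],
    [[0,0,0],[0,0,0]],
    [[0,0,0],[0,0,0]],
    [[0,0,0],[0,0,0]],
  ],
  fingers=0,
  newtons=45,
)

```text
t: 8.55
tcp_pos: [0.4826, 0.0778, 0.0829]
tool_rot: [[-0.943, -0.333, -0.0], [-0.333, 0.943, 0.0], [0.0, 0.0, -1.0]]
ft_force: [-1.6, 2.2, 0.3]
gripper_width: 0.0143
gripper_force: 44.2
```

>>> play_rows(
  moves=[
    [[0,0,-0.05],[0,0,0]],
    [[0,0,-0.1],[0,0,0]],
    [[0,0,-0.15],[0,0,0]],
    [[0,0,-0.2],[0,0,0]],
    [[0,0,-0.2],[0,0,0]],
  ],
)

```text
t: 9.18
tcp_pos: [0.4822, 0.0776, 0.0876]
tool_rot: [[-0.943, -0.333, -0.001], [-0.333, 0.943, -0.0], [0.001, 0.0, -1.0]]
ft_force: [-2.4, 0.1, -16.2]
gripper_width: 0.014
gripper_force: 44.7
```

>>> play_rows(
  moves=[
    [[0,0,0],[0,0,0.4]],
    [[0,0,0],[0,0,0.8]],
    [[0,0,0],[0,0,1.2]],
    [[0,0,0],[0,0,1.6]],
    [[0,0,0],[0,0,2.0]],
    [[0,0,0],[0,0,2.4]],
    [[0,0,0],[0,0,2.8]],
    [[0,0,0],[0,0,3.1]],
    [[0,0,0],[0,0,3.31]],
    [[0,0,0],[0,0,3.31]],
  ],
)

```text
t: 10.42
tcp_pos: [0.4827, 0.0777, 0.0879]
tool_rot: [[-0.993, 0.122, -0.0], [0.122, 0.993, -0.0], [0.0, -0.0, -1.0]]
ft_force: [-1.0, -0.1, -17.8]
gripper_width: 0.0135
gripper_force: 44.9
```

>>> play_rows(
  moves=[
    [[0,0,0.05],[0,0,0]],
    [[0,0,0.1],[0,0,0]],
    [[0,0,0.14],[0,0,0]],
    [[0,0,0.16],[0,0,0]],
    [[0,0,0.16],[0,0,0]],
  ],
)

```text
t: 11.05
tcp_pos: [0.4827, 0.0777, 0.0839]
tool_rot: [[-0.993, 0.122, -0.0], [0.122, 0.993, -0.0], [0.0, -0.0, -1.0]]
ft_force: [-2.1, -1.0, -15.6]
gripper_width: 0.0135
gripper_force: 44.9
```

>>> play_rows(
  moves=[
    [[0,0,0.02],[0,0,0]],
    [[0,0,0.04],[0,0,0]],
    [[0,0,0.04],[0,0,0]],
  ],
)

```text
t: 11.42
tcp_pos: [0.4828, 0.0777, 0.0832]
tool_rot: [[-0.993, 0.122, 0.0], [0.122, 0.993, -0.0], [-0.0, -0.0, -1.0]]
ft_force: [-4.2, -0.5, -10.3]
gripper_width: 0.0138
gripper_force: 44.9
```

>>> play_rows(
  moves=[
    [[0,0,0.02],[0,0,0]],
    [[0,0,0.03],[0,0,0]],
    [[0,0,0.03],[0,0,0]],
  ],
)

```text
t: 11.8
tcp_pos: [0.4829, 0.0777, 0.0829]
tool_rot: [[-0.993, 0.122, 0.001], [0.122, 0.993, -0.0], [-0.001, 0.0, -1.0]]
ft_force: [-6.0, -2.2, -2.5]
gripper_width: 0.0138
gripper_force: 45.0
```

>>> play_rows(
  moves=[
    [[0.04,-0.02,0],[0,0,0]],
    [[0.08,-0.03,0],[0,0,0]],
    [[0.08,-0.03,0],[0,0,0]],
  ],
)

```text
t: 12.18
tcp_pos: [0.4818, 0.0774, 0.083]
tool_rot: [[-0.993, 0.122, 0.003], [0.122, 0.993, 0.0], [-0.003, 0.001, -1.0]]
ft_force: [5.0, 1.6, -3.4]
gripper_width: 0.0144
gripper_force: 45.0
```

>>> play_rows(
  moves=[
    [[0.04,-0.02,0],[0,0,0]],
    [[0.08,-0.03,0],[0,0,0]],
    [[0.08,-0.03,0],[0,0,0]],
  ],
)

```text
t: 12.55
tcp_pos: [0.4793, 0.0768, 0.0828]
tool_rot: [[-0.992, 0.122, 0.002], [0.122, 0.992, 0.0], [-0.002, 0.001, -1.0]]
ft_force: [2.8, 1.4, -3.1]
gripper_width: 0.0139
gripper_force: 45.0
```

>>> play_rows(
  moves=[
    [[0,0,-0.06],[0,0,0]],
    [[0.02,0.1,-0.06],[0,0,0]],
    [[0.025,0.2,-0.06],[0,0,0]],
    [[0.025,0.29,-0.06],[0,0,0]],
    [[0.025,0.29,-0.04],[0,0,0]],
    [[0.025,0.29,-0.02],[0,0,0]],
    [[0.025,0.29,0],[0,0,0]],
    [[0.025,0.29,0],[0,0,0]],
  ],
)

```text
t: 13.55
tcp_pos: [0.4788, 0.0843, 0.0829]
tool_rot: [[-0.993, 0.122, -0.0], [0.122, 0.993, 0.001], [0.0, 0.001, -1.0]]
ft_force: [-7.6, 0.4, -0.7]
gripper_width: 0.014
gripper_force: 45.0
```

>>> play_rows(
  moves=[
    [[0.03,0,0],[0,0,0]],
    [[0.06,0,0],[0,0,0]],
    [[0.06,0,0],[0,0,0]],
  ],
)

```text
t: 13.92
tcp_pos: [0.4784, 0.0843, 0.0829]
tool_rot: [[-0.992, 0.122, 0.003], [0.122, 0.992, 0.0], [-0.003, 0.001, -1.0]]
ft_force: [4.9, 0.4, -1.9]
gripper_width: 0.0139
gripper_force: 45.0
```

>>> play_rows(
  moves=[
    [[0.03,0,0],[0,0,0]],
    [[0.06,0,0],[0,0,0]],
    [[0.06,0,0],[0,0,0]],
  ],
)

```text
t: 14.3
tcp_pos: [0.477, 0.0844, 0.0829]
tool_rot: [[-0.992, 0.122, 0.003], [0.122, 0.992, 0.0], [-0.003, 0.001, -1.0]]
ft_force: [5.5, -1.1, -1.6]
gripper_width: 0.0134
gripper_force: 45.0
```

>>> play_rows(
  moves=[
    [[0,0,-0.06],[0,0,0]],
    [[0.04,-0.06,-0.06],[0,0,0]],
    [[0.08,-0.12,-0.06],[0,0,0]],
    [[0.08,-0.12,-0.03],[0,0,0]],
    [[0.08,-0.12,0],[0,0,0]],
    [[0.08,-0.12,0],[0,0,0]],
  ],
)

```text
t: 15.05
tcp_pos: [0.4733, 0.0813, 0.0823]
tool_rot: [[-0.993, 0.122, -0.001], [0.122, 0.993, -0.001], [0.001, -0.001, -1.0]]
ft_force: [-4.6, -2.6, -5.9]
gripper_width: 0.0138
gripper_force: 45.0
```

>>> play_rows(
  moves=[
    [[0,0,-0.06],[0,0,0]],
    [[0,-0.12,-0.06],[0,0,0]],
    [[0,-0.24,-0.06],[0,0,0]],
    [[0,-0.24,-0.03],[0,0,0]],
    [[0,-0.24,0],[0,0,0]],
    [[0,-0.24,0],[0,0,0]],
  ],
)

```text
t: 15.8
tcp_pos: [0.4728, 0.0755, 0.0821]
tool_rot: [[-0.993, 0.122, -0.0], [0.122, 0.993, -0.0], [0.0, -0.0, -1.0]]
ft_force: [-0.7, -0.6, -15.0]
gripper_width: 0.0137
gripper_force: 45.0
```

>>> play_rows(
  moves=[
    [[0,0,-0.06],[0,0,0]],
    [[-0.12,-0.09,-0.06],[0,0,0]],
    [[-0.24,-0.18,-0.06],[0,0,0]],
    [[-0.24,-0.18,-0.03],[0,0,0]],
    [[-0.24,-0.18,0],[0,0,0]],
    [[-0.24,-0.18,0],[0,0,0]],
  ],
)

```text
t: 16.55
tcp_pos: [0.4786, 0.0703, 0.0829]
tool_rot: [[-0.993, 0.122, 0.001], [0.122, 0.993, -0.0], [-0.001, -0.0, -1.0]]
ft_force: [-3.4, -2.4, -1.8]
gripper_width: 0.0137
gripper_force: 45.0
```

>>> play_rows(
  moves=[
    [[0,0,-0.06],[0,0,0]],
    [[-0.1,0.03,-0.06],[0,0,0]],
    [[-0.2,0.06,-0.06],[0,0,0]],
    [[-0.2,0.06,-0.03],[0,0,0]],
    [[-0.2,0.06,0],[0,0,0]],
    [[-0.2,0.06,0],[0,0,0]],
  ],
)

```text
t: 17.3
tcp_pos: [0.4837, 0.0715, 0.0829]
tool_rot: [[-0.993, 0.122, 0.001], [0.122, 0.993, 0.0], [-0.001, 0.0, -1.0]]
ft_force: [-4.5, 0.9, 0.8]
gripper_width: 0.0136
gripper_force: 45.0
```

Probe 2 was free at the lower height. I'll go back there and lower further.

>>> play_rows(
  moves=[
    [[0,0,-0.06],[0,0,0]],
    [[0.15,0.04,-0.06],[0,0,0]],
    [[0.3,0.08,-0.06],[0,0,0]],
    [[0.44,0.12,-0.06],[0,0,0]],
    [[0.44,0.12,-0.03],[0,0,0]],
    [[0.44,0.12,0],[0,0,0]],
    [[0.44,0.12,0],[0,0,0]],
  ],
)

```text
t: 18.18
tcp_pos: [0.4724, 0.0757, 0.0819]
tool_rot: [[-0.993, 0.122, -0.001], [0.122, 0.993, 0.0], [0.001, -0.0, -1.0]]
ft_force: [-4.3, 0.2, -14.6]
gripper_width: 0.0137
gripper_force: 45.0
```

>>> play_rows(
  moves=[
    [[0,0,0.02],[0,0,0]],
    [[0,0,0.03],[0,0,0]],
    [[0,0,0.03],[0,0,0]],
  ],
)

```text
t: 18.55
tcp_pos: [0.4727, 0.0757, 0.0814]
tool_rot: [[-0.993, 0.122, -0.0], [0.122, 0.993, 0.0], [0.0, 0.0, -1.0]]
ft_force: [-3.7, -0.1, -14.8]
gripper_width: 0.0134
gripper_force: 45.0
```

>>> play_rows(
  moves=[
    [[0,0,0.015],[0,0,0]],
    [[0,0,0.03],[0,0,0]],
    [[0,0,0.03],[0,0,0]],
  ],
)

```text
t: 18.92
tcp_pos: [0.473, 0.0757, 0.0808]
tool_rot: [[-0.993, 0.122, 0.0], [0.122, 0.993, 0.0], [-0.0, 0.0, -1.0]]
ft_force: [-1.2, 1.2, -12.7]
gripper_width: 0.0138
gripper_force: 45.0
```

Light contact on the flanks. Next I'll ease the grip so the plate slides home, then open.

>>> play_rows(
  moves=[
    [[0,0,0],[0,0,0]],
    [[0,0,0],[0,0,0]],
    [[0,0,0],[0,0,0]],
  ],
  newtons=4,
)

```text
t: 19.3
tcp_pos: [0.4736, 0.0759, 0.0814]
tool_rot: [[-0.993, 0.122, 0.002], [0.122, 0.993, 0.0], [-0.002, 0.001, -1.0]]
ft_force: [0.5, 4.2, -2.8]
gripper_width: 0.014
gripper_force: 4.0
```

>>> play_rows(
  moves=[
    [[0,0,0],[0,0,0]],
    [[0,0,0],[0,0,0]],
    [[0,0,0],[0,0,0]],
    [[0,0,0],[0,0,0]],
    [[0,0,0],[0,0,0]],
    [[0,0,0],[0,0,0]],
    [[0,0,0],[0,0,0]],
    [[0,0,0],[0,0,0]],
  ],
  fingers=0.8,
)

```text
t: 20.3
tcp_pos: [0.4728, 0.0757, 0.0807]
tool_rot: [[-0.993, 0.122, 0.0], [0.122, 0.993, 0.0], [-0.0, 0.0, -1.0]]
ft_force: [0.0, -0.3, -0.1]
gripper_width: 0.0748
gripper_force: 0.0
```

>>> play_rows(
  moves=[
    [[0,0,-0.7],[0,0,0]],
    [[0,0,-1.5],[0,0,0]],
    [[0,0,-3],[0,0,0]],
    [[0,0,-4.5],[0,0,0]],
    [[0,0,-5.5],[0,0,0]],
    [[0,0,-5.5],[0,0,0]],
    [[0,0,-5.5],[0,0,0]],
  ],
)

```text
t: 21.18
tcp_pos: [0.4724, 0.0756, 0.217]
tool_rot: [[-0.993, 0.122, -0.001], [0.122, 0.993, -0.0], [0.001, -0.0, -1.0]]
ft_force: [0.1, 0.6, -0.4]
gripper_width: 0.0753
gripper_force: 0.0
```

```bash
python3 - <<'E'
from h import *
import pickle
w=cams.calibration('wrist');im=cams.grab_frame('wrist')[:,:,::-1]
pickle.dump(w,open('w3.pkl','wb'));cv2.imwrite('pics/w3.png',im)
im3=np.ascontiguousarray(cams.grab_frame('scene')[160:245,170:280,::-1])
a=cv2.resize(np.ascontiguousarray(im[40:260,130:370]),(420,385),interpolation=2);b=cv2.resize(im3,(380,385),interpolation=2)
cv2.imwrite('pics/m3.png',np.hstack([a,b]))
E
```

```text
(no output)
```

View pics/m3.png

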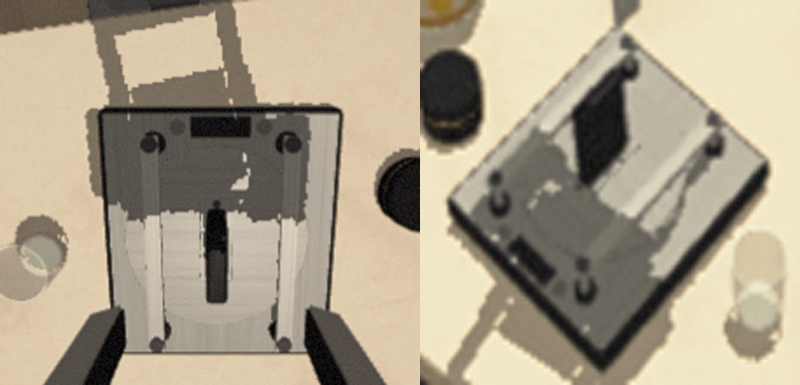

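The bar now looks parallel to the rails: bar (216,208)→(216,303) between rails at x≈154 and x≈287, with the bystanders in place. I'll do a numeric yaw and tilt check.

```bash
python3 - <<'E'
from h import *
import pickle
c=pickle.load(open('w3.pkl','rb'))
f=lambda a:(np.array(a)+.5)/1.75-.5+[130,40]
A=lambda B:(np.degrees(np.arctan2(*(B[0]-B[1])[1::-1]))%180)
g=cv2.cvtColor(cv2.imread('pics/w3.png'),cv2.COLOR_BGR2GRAY)
# bar lateral edges per row
L=[];R=[]
for v in range(176,211):
    row=cv2.resize(g[v:v+1,235:275].astype(np.float32),None,fx=8,fy=1,interpolation=cv2.INTER_LINEAR)[0]
    x=np.flatnonzero(row<75);x=x[(x>60)&(x<210)]
    if len(x): L.append((235+(x[0]+.5)/8-.5,v));R.append((235+(x[-1]+.5)/8-.5,v))
for E in(L,R):
    E=np.array(E);k=np.polyfit(E[:,1],E[:,0],1);k=np.polyfit(*(E[abs(E[:,0]-np.polyval(k,E[:,1]))<1.0].T[::-1]),1)
    B=onplane(c,[(np.polyval(k,v),v) for v in(180,208)],.122);print('bar',A(B),B.mean(0))
for e in([(152,145),(156,345)],[(289,142),(284,345)]): print('rail',A(onplane(c,f(e),.07)))
C=onplane(c,f([(101,110),(342,110),(332,352),(108,352)]),.029);print(C.mean(0),A(C[[1,2]]),A(C[[0,3]]),A(C[[0,1]])+90)
E
```

```text
bar 174.90313661013667 [0.47633633 0.06966752 0.122     ]
bar 172.97374587690803 [0.4779049  0.08243313 0.122     ]
rail 172.04549897495124
rail 174.07600635538617
[0.48095201 0.0796735  0.029     ] 174.82845681504523 170.8893722765871 173.01388763834973
```

```bash
python3 -c "
from workcell import order; print(order.job_done())"
```

```text
the job is handed in; nothing more can be done
None
```

I turned the plate square (bar within about 2° of the scale), lowered it into its grooves, released it clear of the robot with nothing around the scale disturbed, and handed the job in at about 21 s; I did not measure its final height, but its grooves had taken the balls about 2.6 mm below the riding height before I let go.

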